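Free the jammed cap and sort the leftovers into the trays

ROBOT

A 7-joint arm with a two-finger parallel gripper is mounted at the origin on the work surface. World frame = base frame: x ahead of the robot, y to its left, z up, the work surface at z = 0. Lengths are in mm, angles in rad, forces in N, time in s.
With the tool pointing down it reaches from about 400 to 875 mm from the base axis. Payload 6.5 kg.
Tool frame: the origin (TCP) lies on the centre line of the jaws, within the pads' length; the fingertips stand 17 mm ahead of it and the grasp point (between the pads) lies 2 mm behind it; z points along the fingers, y is the line along which they close (so a half turn about z gives the same grasp; the last joint's range is limited). The gripper opens to 88 mm and grips with 3 to 60 N. Pads are 18 mm wide; open, the fingers measure 123 mm over their backs; the gripper's body (75 mm by 187 mm) begins 45 mm behind the grasp point.
Start: joints at [-1.17, 0.536, -0.004, 1.538, 0.003, 1.067, -0.071], TCP at [292.514, 580.453, 255.716] pointing down, gripper open.
Joint ranges: [-2.7, 2.7], [-0.37, 2.16], [-1.27, 1.26], [0.24, 2.4], [-1.31, 4.45], [0.19, 1.91], [-2.76, 2.76]. Speed limits (rad/s): [2.39, 2.39, 3.14, 3.14, 3.14, 3.14, 3.14].

INTERFACE

Orientations are given as a unit quaternion [x, y, z, w].
In Python, from workcell import readout, get_image, camera_params, hand_in gives the robot as it stands.
- The arm moves only by the shell command python3 -m creep 'ROWS'. ROWS is text: rows parted by semicolons, each of 5 numbers parted by spaces: the opening, from 0 (shut) to 1 (fully open), then the shift along the world's x, y, z in units of 0.03 m (1.0 is 0.03 m), then the turn about the world's z in units of 0.12 rad (1.0 is 0.12 rad). A call has 1 to 20 rows; each row shifts and turns the commanded pose from where the row before left it; what a row does not reach is not made up. A row lasts 1/12 s, in which the tool goes at most 41.7 mm and 7.16 degrees, less where a joint would pass 70% of its speed; a pose out of reach is approached as far as the arm can. A call with a number of a shift or a turn outside -1 to 1 is refused whole. A call with a gripper value outside its range is refused whole. The fingers move at their own pace and stop on an object; the grip force is fixed at half the most. Time passes only in rows, so rows that do not move let the fingers close. It gives the time, the measured TCP pose, the force, the opening and the grip force at its end, in the units of the state.
- readout.get_obs(): the state, without advancing time (a new reading comes with each control period).
- get_image(name): name is "side" or "top"; returns the picture (400x640x3 uint8, blue, green, red); there is no depth.
- camera_params(name): a dict with "mtx" (3x3 intrinsics, pixels), "R" (3x3) and "t" (3): a world point X has camera coordinates R X + t. Camera axes: x right, y down, z forward; pixel columns grow to the right and rows downward; lengths in mm; the calibration is good to about 2 mm. A picture is of the moment at which its call begins. camera_params takes no time and is no camera call.
- hand_in(): hands the job in; it is judged then, once.
The state is a dict: "clock": time; "joint_pos": joint angles; "joint_vel": joint speeds; "joint_efforts": joint torques, N m; "ee_pos": TCP position; "ee_rot": TCP orientation; "wrist_force": force on the tool from outside, world axes, zero at the start; "wrist_torque": the same for the moment, N m; "width": opening from 0.0 (shut) to 1.0 (fully open); "finger_force": force on a finger pad.
Only numpy, scipy, OpenCV 4.12 (cv2) and the standard library are available. Lean on these libraries where they do the work, as an engineer would, in place of code of your own. Each camera call takes 0.05 s, during which the arm holds its last target. There are 200 camera calls.

TASK

Sort the four leftovers on the counter: the red plastic bottle cap goes into the yellow tray, the gold jar lid into the blue tray, the cork into the green tray and the amber spice jar into the white tray, each set down flat on the tray's floor the same way up as it is now. The red cap is jammed under the flanges of the cap chute: nudge it backward up the chute until it is clear of them, then lift it out. Do not knock or shift the glass measuring jug.

Things in the scene. Friction and masses are not known exactly. Their poses are not given: they have to be found in the camera images.
- red_cap: red plastic screw cap, disc 46 mm across, 22 mm high, 30 g. Origin at centre of underside, z up. Starts on the chute floor under the flanges, centre at chute x -50 to -40 mm; cannot be lifted there, but closed fingers can come down through the slot on its low side (by the black patch), push it lightly and follow it. Friction keeps it where it is left on the chute.
- gold_lid: gold (brass) metal jar lid, solid disc, 48 mm diameter, 20 mm high, 30 g. Origin at the centre of its underside, z up. Stands free on the counter nearer the robot than the trays, in a row with the two other free things, in any order.
- cork: cork stopper standing upright, 28 mm diameter (31 mm at the head, above 28 mm height), 38 mm high, 20 g. Origin at the centre of its underside, z up. Stands free on the counter nearer the robot than the trays, in a row with the two other free things, in any order.
- amber_jar: amber glass spice jar with a black cap, upright, 42 mm diameter up to 44 mm height, cap 39 mm diameter, 60 mm high in all, 120 g. Origin at the centre of its underside, z up. Stands free on the counter nearer the robot than the trays, in a row with the two other free things, in any order.
- tray_blue: blue square sorting tray, fixed to the counter, 90 x 90 mm outside, 82 x 82 mm inside, walls 4 mm thick, rim 10 mm above the counter, inner floor 4 mm above the counter. Origin at the centre of its underside (on the counter); x and y run parallel to its sides, z up. Stands somewhere in the far row of four trays, in any order.
- tray_yellow: yellow square sorting tray, fixed to the counter, 90 x 90 mm outside, 82 x 82 mm inside, walls 4 mm thick, rim 10 mm above the counter, inner floor 4 mm above the counter. Origin at the centre of its underside (on the counter); x and y run parallel to its sides, z up. Stands somewhere in the far row of four trays, in any order.
- tray_green: green square sorting tray, fixed to the counter, 90 x 90 mm outside, 82 x 82 mm inside, walls 4 mm thick, rim 10 mm above the counter, inner floor 4 mm above the counter. Origin at the centre of its underside (on the counter); x and y run parallel to its sides, z up. Stands somewhere in the far row of four trays, in any order.
- tray_white: white square sorting tray, fixed to the counter, 90 x 90 mm outside, 82 x 82 mm inside, walls 4 mm thick, rim 10 mm above the counter, inner floor 4 mm above the counter. Origin at the centre of its underside (on the counter); x and y run parallel to its sides, z up. Stands somewhere in the far row of four trays, in any order.
- chute: aluminium cap trough, fixed, 56 mm wide (50 inside); origin on the counter, z up, x UP the chute along its middle, x -115 (8 mm end lip) to +85 mm (open). Floor 30 mm high at x=0, rising 79 mm per m. Walls 8 mm above floor, but 30 at x -78 to -18, with inward flanges 27-30 mm above floor, slot of 30 mm between them; open above beyond x=-18. At left or right end of the front row.
- jug: small glass measuring jug with a handle, loose, 76 mm diameter at the rim, 85 mm high, 300 g, standing on a grey trivet 6 mm thick at the other end of the front row from the chute. Origin at the centre of its underside, z up; handle towards its own -x, reaching 62 mm from its axis. Not to be disturbed.
Mind the look-alikes: they are no part of the job. Several things have the shape of the tray_blue; the one meant has the colours described above.

How it is judged:
By the outcome, as a careful person would: the job done as asked, in the order asked, and still so for the second after the job is handed in, with the robot touching nothing.
It also fails if it takes over 128 s, if anything falls off the work surface, if the arm or the gripper's body presses on something with over 40 N, if the wrist force passes 120 N, or if a joint passes its speed limit or range.

## Working session

There is one attempt and no reset: what is moved stays moved. The work goes in short steps, Python scripts to look and compute and a shell command to move; the robot and the scene stay as the last step left them, time stands still between calls to the robot, and variables do not carry over. Pictures are saved under pics/ and viewed, at most 14 in all, crops included, and the job is handed in when it is done.

```bash
mkdir -p pics; python3 - <<'E'
from workcell import *
import cv2
for n in("side","top"):
    cv2.imwrite(f"pics/{n}0.png",get_image(n)); p=camera_params(n); print(n,p)
o=readout.get_obs();print(o)
E
```

```text
side {'mtx': array([[440.43345547,   0.        , 316.95241722],
       [  0.        , 440.43345547, 201.58636837],
       [  0.        ,   0.        ,   1.        ]]), 'R': array([[ 0.88723286, -0.46125708,  0.00772972],
       [-0.33012945, -0.64653288, -0.68775707],
       [ 0.32223033,  0.60764887, -0.72589976]]), 't': array([-428.29335163,  179.96718269, 1008.15461811])}
top {'mtx': array([[509.63528121,   0.        , 318.72366333],
       [  0.        , 509.63528121, 200.94325765],
       [  0.        ,   0.        ,   1.        ]]), 'R': array([[ 1.35829778e-02, -9.99907164e-01,  1.07985113e-03],
       [-9.94087334e-01, -1.36202585e-02, -1.07725856e-01],
       [ 1.07730563e-01,  3.89771576e-04, -9.94180051e-01]]), 't': array([ -57.72117983,  453.80312375, 1185.80209563])}
{'clock': 0.1, 'joint_pos': array([-1.17023973,  0.53711427, -0.00441722,  1.53873819,  0.0026521 ,
        1.06731408, -0.07117578]), 'joint_vel': array([-3.98559268e-04, -7.36013384e-04,  2.09487880e-03, -1.67958727e-03,
       -6.00425212e-04,  9.49400806e-05, -1.23918080e-03]), 'joint_efforts': array([ 2.79668486e-03, -5.72075236e+01,  9.93772633e-01, -2.52232271e+01,
       -5.62129333e-02,  1.35222886e-02,  3.69383201e-05]), 'ee_pos': array([292.29540646, 579.99147426, 254.92551733]), 'ee_rot': array([ 2.31215560e-01,  9.72902230e-01, -7.78723767e-04, -9.65461903e-05]), 'wrist_force': array([ 0.15506984,  0.44386575, -0.12450025]), 'wrist_torque': array([-0.0500471 , -0.008129  , -0.01544973]), 'finger_force': 0.0, 'width': 0.9982424035142187}
```

View pics/top0.png

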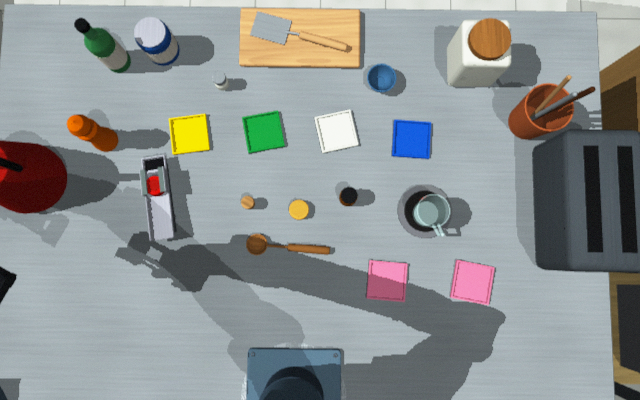

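View pics/side0.png

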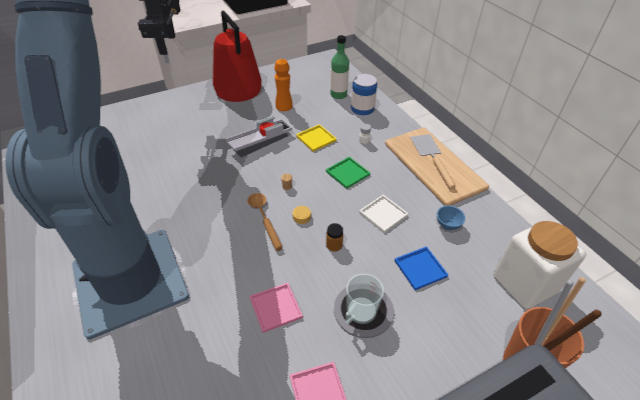

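The top view shows the trays in the far row: yellow (190,134), green (264,132), white (337,131) and blue (412,139). The front row is chute (157,197), cork (247,202), lid (299,209), amber jar (348,196) and jug (430,210). Next I'll take enlarged crops.

```bash
python3 - <<'E'
import cv2,numpy as np
t=cv2.imread("pics/top0.png")
a=cv2.resize(t[145:250,125:195],None,fx=5.5,fy=5.5,interpolation=cv2.INTER_CUBIC)
cv2.imwrite("pics/c1.png",a)
b=cv2.resize(t[170:245,230:450],None,fx=3.6,fy=3.6,interpolation=cv2.INTER_CUBIC)[:, :800]
c=cv2.resize(t[105:165,160:440],None,fx=2.85,fy=2.85,interpolation=cv2.INTER_CUBIC)
c=c[:,:800]; b=b[:,:c.shape[1]]
c=c[:,:b.shape[1]]
cv2.imwrite("pics/c2.png",np.vstack([b[:,:min(b.shape[1],c.shape[1])],c]))
E
```

```text
(no output)
```

View pics/c1.png

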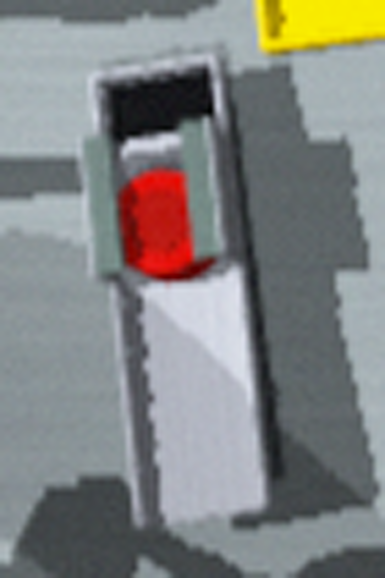

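View pics/c2.png

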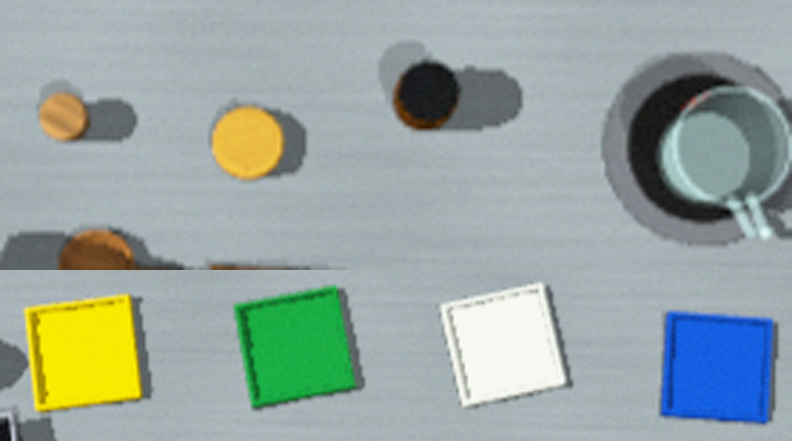

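The crops give chute corners at (92,70), (222,55), (140,525) and (268,508), with the low end and its lip farthest from the robot and the cap at (160,222). Cork, lid, jar and jug tops are at crop positions (63,116), (247,142), (428,93) and (738,145).

```bash
cat > h.py <<'E'
import numpy as np,cv2
from workcell import *
def px(name,u,v,z):
    p=camera_params(name);d=np.linalg.inv(p["mtx"])@[u,v,1];d=p["R"].T@d;c=-p["R"].T@p["t"]
    return (c+d*(z-c[2])/d[2])
def st():
    o=readout.get_obs();q=o["ee_rot"];y=np.array([2*(q[0]*q[1]-q[2]*q[3]),1-2*(q[0]**2+q[2]**2)])
    return o["ee_pos"],np.degrees(np.arctan2(y[1],y[0]))
E
python3 - <<'E'
from h import *
np.set_printoptions(precision=1,suppress=True)
c1=lambda u,v,z:px("top",125+u/5.5,145+v/5.5,z)
c2=lambda u,v,z:px("top",230+u/3.6,170+v/3.6,z)
a,b,c,d=c1(92,70,29),c1(222,55,29),c1(140,525,45),c1(268,508,45)
print("corners",a,b,c,d)
lo,hi=(a+b)/2,(c+d)/2; u=(hi-lo)[:2];L=np.linalg.norm(u);u/=L
o=lo[:2]+u*115; print("len",L,"width",np.linalg.norm(a-b),np.linalg.norm(c-d),"dir",u,np.degrees(np.arctan2(u[1],u[0])),"origin",o)
cap=c1(160,222,48);print("cap",cap,(cap[:2]-o)@u)
print("cork",c2(63,116,38),"lid",c2(247,142,20),"jar",c2(428,93,60),"jug",c2(738,145,91))
t=cv2.imread("pics/top0.png");hsv=cv2.cvtColor(t,cv2.COLOR_BGR2HSV)
for n,lo_,hi_ in(("yellow",(25,150,100),(35,255,255)),("green",(50,120,60),(80,255,255)),("white",(0,0,215),(180,30,255)),("blue",(108,170,100),(125,255,255))):
    m=cv2.inRange(hsv,lo_,hi_);m[:105]=0;m[165:]=0;m[:,:160]=0;m[:,440:]=0
    k,l,s,ce=cv2.connectedComponentsWithStats(m);i=1+s[1:,4].argmax()
    r=cv2.minAreaRect(np.argwhere(l==i)[:,::-1].astype(np.float32))
    print(n,r,px("top",*r[0],8))
print(st())
E
```

```text
corners [552.  372.4  29. ] [559.4 316.3  29. ] [355.  336.6  45. ] [362.9 283.1  45. ]
len 199.76199646522437 width 56.580411706240284 54.09805489795622 dir [-1.  -0.2] -170.062720993028 origin [442.5 324.5]
cap [483.3 333.4  48. ] -41.81482827669698
cork [447.8 115.6  38. ] lid [434.   -3.9  20. ] jar [ 463.5 -121.    60. ] jug [ 429.9 -312.3   91. ]
yellow ((188.82925415039062, 133.96340942382812), (36.99456787109375, 37.65715026855469), 83.6598129272461) [616.5 267.8   8. ]
green ((262.87359619140625, 131.49246215820312), (36.550559997558594, 37.041996002197266), 79.3803482055664) [625.1  87.2   8. ]
white ((335.7882385253906, 130.54705810546875), (36.55278015136719, 36.878173828125), 77.47119140625) [630.  -90.9   8. ]
blue ((411.17926025390625, 138.81195068359375), (37.31716537475586, 36.186336517333984), 3.8140745162963867) [ 611.9 -275.     8. ]
(array([292.3, 580. , 254.9]), np.float64(63.26268912398024))
```

```bash
python3 -m creep '0 0 -0.8 0 -0.775;0 0 -0.8 0 -0.775;0 0 -0.8 0 -0.775;0 0 -0.8 0 -0.775;0 0 -0.8 0 -0.775;0 0 -0.8 0 -0.775;0 0 -0.8 0 -0.775;0 0 -0.8 0 -0.775;0 0 -0.8 0 -0.775;0 0 -0.8 0 -0.775;0 0.8 0 -0.2 0;0 0.8 0 -0.2 0;0 0.8 0 -0.3 0;0 0.8 0 -0.3 0;0 0.8 0 -0.3 0;0 0.8 0 -0.3 0;0 0.8 0 -0.4 0;0 0.8 0 -0.5 0;0 0.8 0 -0.5 0;0 0.75 0 -0.5 0'; python3 -m creep '0 0 0 0 0;0 0 0 0 0'; python3 -c "
from h import *;p,y=st();print(p,y,([531.1,340]-p[:2])/30)"
```

```text
clock: 1.77
ee_pos: [532.1, 340.1, 149.6]
ee_rot: [0.643, 0.766, -0.0, -0.0]
wrist_force: [0.4, -0.1, 0.4]
width: 0.006
finger_force: 0.0
clock: 1.93
ee_pos: [531.1, 339.4, 149.3]
ee_rot: [0.644, 0.765, -0.001, -0.0]
wrist_force: [-0.1, -0.0, 0.2]
width: 0.006
finger_force: 0.0
[531.0791306  339.35760455 149.27651518] 9.883977914615024 [0.00069565 0.02141318]
```

```bash
python3 -m creep '0 0 0.02 -0.6 0;0 0 0 -0.6 0;0 0 0 -0.6 0;0 0 0 -0.5 0;0 0 0 0 0'; python3 - <<'E'
from h import *
a=cv2.resize(get_image("side")[90:180,190:330],None,fx=5.5,fy=5.5,interpolation=cv2.INTER_CUBIC)
cv2.imwrite("pics/s1.png",a);print(st())
E
```

```text
clock: 2.35
ee_pos: [528.1, 340.8, 79.6]
ee_rot: [0.642, 0.766, -0.002, -0.001]
wrist_force: [0.1, 0.2, -0.3]
width: 0.006
finger_force: 0.0
(array([529.09877326, 341.15198792,  81.15057013]), np.float64(10.036535686356661))
```

View pics/s1.png

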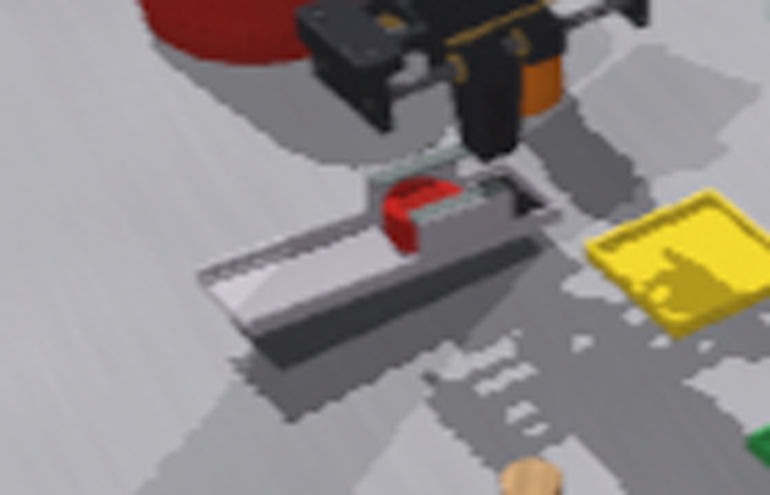

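The closed fingers (490,155) hang over the dark low side behind the red cap (425,205) and in line with the slot, so I'll descend.

```bash
python3 -m creep '0 0.05 0 -0.3 0;0 0 0 -0.3 0;0 0 0 -0.3 0;0 0 0 -0.1 0;0 0 0 0 0;0 0 0 0 0'
```

```text
clock: 2.9
ee_pos: [532.5, 341.0, 51.6]
ee_rot: [0.643, 0.766, -0.0, -0.0]
wrist_force: [0.4, 0.4, 0.5]
width: -0.0
finger_force: 0.0
```

```bash
R='0'; python3 -m creep '0 -0.1 -0.0175 0.008 0;0 -0.1 -0.0175 0.008 0;0 -0.1 -0.0175 0.008 0;0 -0.1 -0.0175 0.008 0;0 -0.1 -0.0175 0.008 0;0 -0.1 -0.0175 0.008 0;0 -0.1 -0.0175 0.008 0;0 -0.1 -0.0175 0.008 0;0 -0.1 -0.0175 0.008 0;0 -0.1 -0.0175 0.008 0;0 -0.1 -0.0175 0.008 0;0 -0.1 -0.0175 0.008 0'; python3 - <<'E'
from h import *
a=cv2.resize(get_image("side")[90:180,190:330],None,fx=4.5,fy=4.5,interpolation=cv2.INTER_CUBIC)
cv2.imwrite("pics/s2.png",a);print(st())
E
```

```text
clock: 3.9
ee_pos: [496.3, 334.7, 54.7]
ee_rot: [0.643, 0.766, 0.0, 0.0]
wrist_force: [0.3, 0.3, 0.3]
width: 0.002
finger_force: 0.2
(array([495.56899367, 334.63627765,  54.55595475]), np.float64(9.98591124325569))
```

View pics/s2.png

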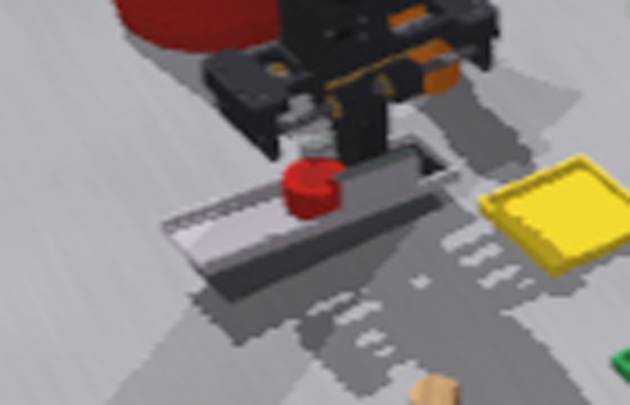

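The cap (313,188) is sliding up ahead of the fingers and is half out of the flanges, so I'll keep pushing.

```bash
python3 -m creep '0 -0.1 -0.0175 0.008 0;0 -0.1 -0.0175 0.008 0;0 -0.1 -0.0175 0.008 0;0 -0.1 -0.0175 0.008 0;0 -0.1 -0.0175 0.008 0;0 -0.1 -0.0175 0.008 0;0 -0.1 -0.0175 0.008 0;0 -0.1 -0.0175 0.008 0;0 -0.1 -0.0175 0.008 0;0 -0.1 -0.0175 0.008 0;0 -0.1 -0.0175 0.008 0;0 -0.1 -0.0175 0.008 0;0 -0.1 -0.0175 0.008 0;0 -0.1 -0.0175 0.008 0;0 0.1 0.0175 0 0;0 0.1 0.0175 0 0;0 0 0 0.5 0;0 0 0 0.8 0;0 0 0 0.8 0;0 0 0 0.8 0';  python3 -m creep '0 0.8 0.14 0.5 0.8;0 0.8 0.14 0.5 0.8;0 0.8 0.14 0 0.8;0 0.8 0.14 0 0.8;0 0 0 0 0.8;0 0 0 0 0.8'; python3 - <<'E'
from h import *
i=get_image("top")
a=cv2.resize(i[145:250,125:195],None,fx=5.5,fy=5.5,interpolation=cv2.INTER_CUBIC)
cv2.imwrite("pics/t2.png",a);print(st())
E
```

```text
clock: 5.62
ee_pos: [461.0, 328.2, 145.9]
ee_rot: [0.643, 0.766, -0.0, 0.0]
wrist_force: [1.2, 0.3, -0.5]
width: 0.003
finger_force: 0.0
clock: 6.12
ee_pos: [558.6, 344.7, 174.9]
ee_rot: [0.398, 0.918, 0.0, 0.001]
wrist_force: [-0.7, 0.3, -0.6]
width: 0.006
finger_force: 0.0
(array([557.78710354, 344.59087603, 174.75363139]), np.float64(43.47355356162428))
```

View pics/t2.png

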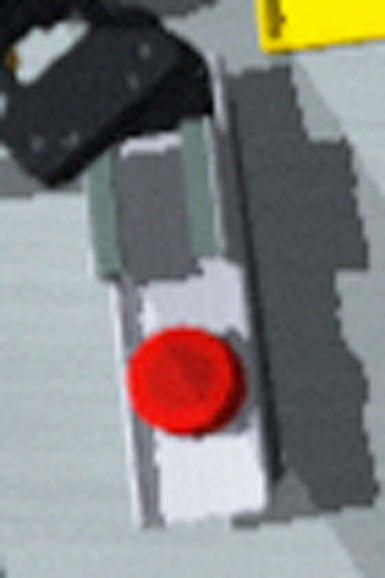

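The cap is fully clear of the flanges, with its top disc centred at crop (185,380).

```bash
python3 - <<'E'
from h import *
c=px("top",125+185/5.5,145+380/5.5,54);u=np.array([-.985,-.173]);d=c[:2]-[442.5,324.5]
p,y=st();print(c,"s",d@u,"lat",d@[-u[1],u[0]],(c[:2]-p[:2])/30,np.radians(100-y)/.12)
E
```

```text
[415.75118465 317.74375855  54.        ] s 27.516412894986683 lat 2.027352775572363 [-4.73453063 -0.89490392] 8.221438373348986
```

```bash
python3 -m creep '1 -0.474 -0.0895 0 0.822;1 -0.474 -0.0895 0 0.822;1 -0.474 -0.0895 0 0.822;1 -0.474 -0.0895 0 0.822;1 -0.474 -0.0895 0 0.822;1 -0.474 -0.0895 0 0.822;1 -0.474 -0.0895 0 0.822;1 -0.474 -0.0895 0 0.822;1 -0.474 -0.0895 0 0.822;1 -0.474 -0.0895 0 0.822;1 0 0 -0.8 0;1 0 0 -0.8 0;1 0 0 -0.8 0;1 0 0 -0.6 0;1 0 0 0 0;1 0 0 0 0'; python3 -c "
from h import *;p,y=st();print(p,y,(np.array([415.8,317.7,61])-p)/30)"
```

```text
clock: 7.5
ee_pos: [414.1, 318.0, 84.6]
ee_rot: [-0.082, 0.997, -0.001, -0.001]
wrist_force: [0.6, -0.1, 1.1]
width: 1.0
finger_force: 0.0
[414.12181769 318.02742084  84.61072732] 99.40375448091048 [ 0.05593941 -0.01091403 -0.78702424]
```

```bash
python3 -m creep '1 0.03 0 -0.4 0;1 0 0 -0.39 0;1 0 0 0 0;0 0 0 0 0;0 0 0 0 0;0 0 0 0 0;0 0 0 0 0;0 0 0 0 0;0 0 0 0 0;0 0 0 0 0;0 0 0 0 0;0 0 0 0 0';python3 -m creep '0 0 0 0.3 0;0 0 0 0.5 0;0 0 0 0.8 0;0 0 0 0.8 0;0 0 0 0 0'
```

```text
clock: 8.5
ee_pos: [415.3, 318.7, 61.4]
ee_rot: [-0.083, 0.997, 0.0, 0.0]
wrist_force: [-0.1, 0.3, 1.9]
width: 0.511
finger_force: 30.0
clock: 8.92
ee_pos: [417.2, 319.8, 137.6]
ee_rot: [-0.083, 0.997, 0.002, 0.003]
wrist_force: [0.6, 0.5, -0.2]
width: 0.51
finger_force: 30.0
```

```bash
python3 -m creep '0 0.664 -0.173 0 0;0 0.664 -0.173 0 0;0 0.664 -0.173 0 0;0 0.664 -0.173 0 0;0 0.664 -0.173 0 0;0 0.664 -0.173 0 0;0 0.664 -0.173 0 0;0 0.664 -0.173 0 0;0 0.664 -0.173 0 0;0 0.664 -0.173 0 0;0 0 0 -0.7 0;0 0 0 -0.7 0;0 0 0 -0.7 0;0 0 0 -0.6 0;0 0 0 0 0;0 0 0 0 0';python3 -c "
from h import *;p,y=st();print(p,y,(np.array([616.5,267.8,35])-p)/30)"
```

```text
clock: 10.25
ee_pos: [613.6, 265.9, 51.4]
ee_rot: [-0.083, 0.997, -0.001, -0.001]
wrist_force: [0.5, -0.0, 0.2]
width: 0.503
finger_force: 30.0
[613.55102294 265.87429249  51.428771  ] 99.48703120056017 [ 0.09829924  0.06419025 -0.5476257 ]
```

```bash
python3 -m creep '0 0.08 0.05 -0.25 0;0 0 0 -0.2 0;0 0 0 -0.1 0;0 0 0 0 0'; python3 -m creep '1 0 0 0 0;1 0 0 0 0;1 0 0 0 0;1 0 0 0 0;1 0 0 0 0;1 0 0 0 0;1 0 0 0.5 0;1 0 0 0.8 0;1 0 0 0.8 0;1 0 0 0.8 0'; python3 -c "
from h import *;p,y=st();print(p,y,(np.array([434,-4,110])-p)/30,np.radians(0-y)/.12)"
```

```text
clock: 10.58
ee_pos: [616.6, 267.9, 35.4]
ee_rot: [-0.083, 0.997, -0.0, -0.0]
wrist_force: [0.2, 1.1, -0.2]
width: 0.509
finger_force: 30.0
clock: 11.42
ee_pos: [616.8, 268.0, 124.8]
ee_rot: [-0.083, 0.997, 0.0, 0.0]
wrist_force: [0.3, -0.2, -0.3]
width: 0.999
finger_force: 0.0
[616.82381218 268.04679148 124.82139932] 99.49401890296612 [-6.09412707 -9.06822638 -0.49404664] -14.47081846581863
```

```bash
python3 -m creep '1 -0.321 -0.477 0 -0.762;1 -0.321 -0.477 0 -0.762;1 -0.321 -0.477 0 -0.762;1 -0.321 -0.477 0 -0.762;1 -0.321 -0.477 0 -0.762;1 -0.321 -0.477 0 -0.762;1 -0.321 -0.477 0 -0.762;1 -0.321 -0.477 0 -0.762;1 -0.321 -0.477 0 -0.762;1 -0.321 -0.477 0 -0.762;1 -0.321 -0.477 0 -0.762;1 -0.321 -0.477 0 -0.762;1 -0.321 -0.477 0 -0.762;1 -0.321 -0.477 0 -0.762;1 -0.321 -0.477 0 -0.762;1 -0.321 -0.477 0 -0.762;1 -0.321 -0.477 0 -0.762;1 -0.321 -0.477 0 -0.762;1 -0.321 -0.477 0 -0.762'; python3 -m creep '1 0 0 -0.8 0;1 0 0 -0.7 0;1 0 0 0 0;1 0 0 0 0';python3 - <<'E'
from h import *
p,y=st();print(p,y,(np.array([434,-4,26])-p)/30)
a=cv2.resize(get_image("side")[100:260,240:460],None,fx=3.5,fy=3.5,interpolation=cv2.INTER_CUBIC)
cv2.imwrite("pics/s3.png",a)
E
```

```text
clock: 13.0
ee_pos: [433.8, -4.1, 123.8]
ee_rot: [0.709, 0.705, 0.001, 0.0]
wrist_force: [-0.8, 0.8, -0.1]
width: 1.0
finger_force: 0.0
clock: 13.33
ee_pos: [433.6, -3.7, 78.1]
ee_rot: [0.707, 0.707, -0.0, -0.001]
wrist_force: [-0.9, -0.4, -0.7]
width: 1.003
finger_force: 0.0
[433.63432202  -3.7220025   78.10481225] -0.0533231082708627 [ 0.01218927 -0.00926658 -1.73682708]
```

View pics/s3.png

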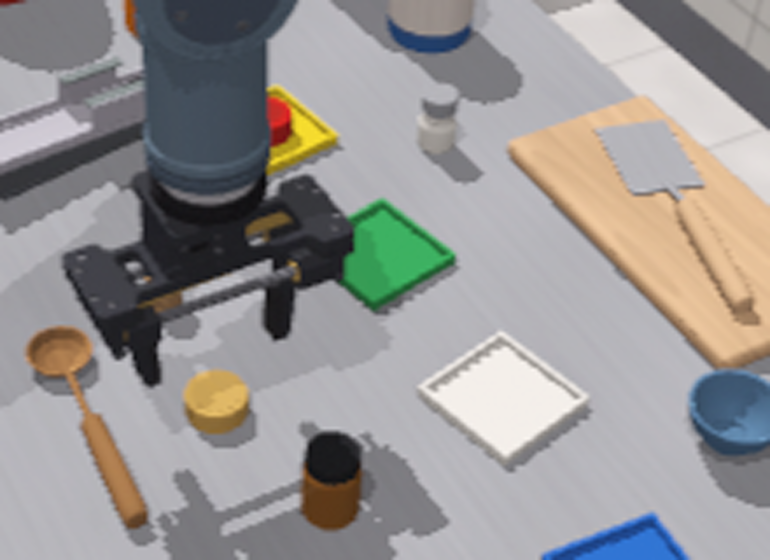

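The red cap sits inside the yellow tray (280,120), and the open jaws straddle the gold lid (217,400).

```bash
python3 -m creep '1 0 0 -0.7 0;1 0 0 -0.6 0;1 0 0 -0.43 0;1 0 0 0 0;0 0 0 0 0;0 0 0 0 0;0 0 0 0 0;0 0 0 0 0;0 0 0 0 0;0 0 0 0 0;0 0 0 0 0;0 0 0 0 0';python3 -m creep '0 0 0 0.5 0;0 0 0 0.8 0;0 0 0 0.8 0;0 0 0 0.8 0;0 0 0 0 0'; python3 -c "
from h import *;p,y=st();print(p,y,(np.array([611.9,-275,110])-p)/30)"
```

```text
clock: 14.38
ee_pos: [434.0, -3.8, 26.1]
ee_rot: [0.707, 0.707, 0.0, 0.0]
wrist_force: [-0.9, 0.4, 6.3]
width: 0.532
finger_force: 30.0
clock: 14.8
ee_pos: [435.9, -3.9, 115.9]
ee_rot: [0.708, 0.707, 0.002, 0.002]
wrist_force: [1.2, -1.0, -0.5]
width: 0.53
finger_force: 30.0
[435.88328155  -3.90714912 115.92302446] -0.07728171633862711 [ 5.86722395 -9.03642836 -0.19743415]
```

```bash
python3 -m creep '0 0.367 -0.565 0 0;0 0.367 -0.565 0 0;0 0.367 -0.565 0 0;0 0.367 -0.565 0 0;0 0.367 -0.565 0 0;0 0.367 -0.565 0 0;0 0.367 -0.565 0 0;0 0.367 -0.565 0 0;0 0.367 -0.565 0 0;0 0.367 -0.565 0 0;0 0.367 -0.565 0 0;0 0.367 -0.565 0 0;0 0.367 -0.565 0 0;0 0.367 -0.565 0 0;0 0.367 -0.565 0 0;0 0.367 -0.565 0 0;0 0 0 0 0';python3 -m creep '0 0 0 -0.8 0;0 0 0 -0.8 0;0 0 0 -0.6 0;0 0 0 0 0;0 0 0 0 0'; python3 -c "
from h import *;p,y=st();print(p,y,(np.array([611.9,-275,31])-p)/30)"
```

```text
clock: 16.22
ee_pos: [610.5, -279.1, 111.8]
ee_rot: [0.708, 0.706, -0.001, 0.001]
wrist_force: [0.0, -0.6, -0.6]
width: 0.53
finger_force: 30.0
clock: 16.63
ee_pos: [608.8, -274.1, 45.4]
ee_rot: [0.707, 0.707, -0.0, -0.002]
wrist_force: [1.1, -0.0, -1.2]
width: 0.535
finger_force: 30.0
[ 608.77603743 -274.08245991   45.39156144] -0.03932334919826065 [ 0.10413209 -0.03058467 -0.47971871]
```

```bash
python3 -m creep '0 0.05 0 -0.25 0;0 0 0 -0.15 0;0 0 0 -0.05 0;0 0 0 -0.03 0;0 0 0 0 0'; python3 -m creep '1 0 0 0 0;1 0 0 0 0;1 0 0 0 0;1 0 0 0 0;1 0 0 0 0;1 0 0 0 0;1 0 0 0.5 0;1 0 0 0.8 0;1 0 0 0.8 0;1 0 0 0.8 0'; python3 -c "
from h import *;p,y=st();print(p,y,(np.array([447.8,115.6,110])-p)/30)"
```

```text
clock: 17.05
ee_pos: [611.6, -275.1, 32.7]
ee_rot: [0.707, 0.707, 0.0, 0.0]
wrist_force: [-0.7, -0.3, -0.2]
width: 0.532
finger_force: 30.0
clock: 17.88
ee_pos: [611.5, -275.2, 121.5]
ee_rot: [0.707, 0.707, 0.0, 0.0]
wrist_force: [0.3, 0.2, -0.4]
width: 0.997
finger_force: 0.0
[ 611.48151164 -275.19847534  121.47038932] -0.062277075078134674 [-5.45605039 13.02661584 -0.38234631]
```

```bash
python3 -m creep '1 -0.273 0.651 0 0;1 -0.273 0.651 0 0;1 -0.273 0.651 0 0;1 -0.273 0.651 0 0;1 -0.273 0.651 0 0;1 -0.273 0.651 0 0;1 -0.273 0.651 0 0;1 -0.273 0.651 0 0;1 -0.273 0.651 0 0;1 -0.273 0.651 0 0;1 -0.273 0.651 0 0;1 -0.273 0.651 0 0;1 -0.273 0.651 0 0;1 -0.273 0.651 0 0;1 -0.273 0.651 0 0;1 -0.273 0.651 0 0;1 -0.273 0.651 0 0;1 -0.273 0.651 0 0;1 -0.273 0.651 0 0;1 -0.273 0.651 0 0'; python3 -m creep '1 0 0 0 0;1 0 0 -0.8 0;1 0 0 -0.5 0;1 0 0 0 0;1 0 0 0 0';python3 - <<'E'
from h import *
p,y=st();print(p,y,(np.array([447.8,115.6,31])-p)/30)
a=cv2.resize(get_image("side")[110:310,220:460],None,fx=2.9,fy=2.9,interpolation=cv2.INTER_CUBIC)
cv2.imwrite("pics/s4.png",a)
E
```

```text
clock: 19.55
ee_pos: [447.7, 116.5, 120.5]
ee_rot: [0.708, 0.707, 0.001, 0.0]
wrist_force: [-0.2, -0.4, 0.0]
width: 1.001
finger_force: 0.0
clock: 19.97
ee_pos: [447.8, 114.9, 80.8]
ee_rot: [0.708, 0.706, -0.0, -0.0]
wrist_force: [0.4, 0.2, 0.8]
width: 1.0
finger_force: 0.0
[447.75934596 114.89184561  80.80140689] -0.10370502367717777 [ 1.35513479e-03  2.36051463e-02 -1.66004690e+00]
```

View pics/s4.png

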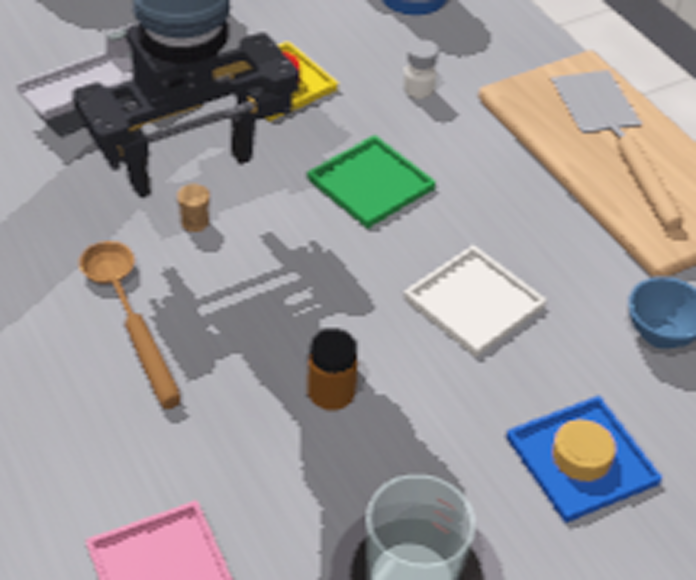

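The lid lies flat in the blue tray (585,450), the jug hasn't moved, and the jaws straddle the cork (193,205).

```bash
python3 -m creep '1 0 0 -0.7 0;1 0 0 -0.6 0;1 0 0 -0.36 0;1 0 0 0 0;0 0 0 0 0;0 0 0 0 0;0 0 0 0 0;0 0 0 0 0;0 0 0 0 0;0 0 0 0 0;0 0 0 0 0;0 0 0 0 0;0 0 0 0 0;0 0 0 0 0';python3 -m creep '0 0 0 0.5 0;0 0 0 0.8 0;0 0 0 0.8 0;0 0 0 0 0'; python3 -c "
from h import *;p,y=st();print(p,y,(np.array([625.1,87.2,110])-p)/30)"
```

```text
clock: 21.18
ee_pos: [447.7, 115.5, 30.7]
ee_rot: [0.707, 0.707, -0.0, -0.0]
wrist_force: [-1.4, 0.4, 1.5]
width: 0.326
finger_force: 30.0
clock: 21.52
ee_pos: [449.8, 116.0, 96.7]
ee_rot: [0.708, 0.707, 0.002, 0.001]
wrist_force: [0.6, -0.6, 0.2]
width: 0.328
finger_force: 30.0
[449.76383303 115.98115736  96.70770468] -0.07643434957878342 [ 5.8445389  -0.95937191  0.44307651]
```

```bash
python3 -m creep '0 0.591 -0.094 0 0;0 0.591 -0.094 0 0;0 0.591 -0.094 0 0;0 0.591 -0.094 0 0;0 0.591 -0.094 0 0;0 0.591 -0.094 0 0;0 0.591 -0.094 0 0;0 0.591 -0.094 0 0;0 0.591 -0.094 0 0;0 0.591 -0.094 0 0;0 0 0 -0.8 0;0 0 0 -0.6 0;0 0 0 0 0;0 0 0 0 0;0 0 0 0 0'; python3 -c "
from h import *;p,y=st();print(p,y,(np.array([625.1,87.2,35.5])-p)/30)"
```

```text
clock: 22.77
ee_pos: [625.2, 87.3, 52.1]
ee_rot: [0.707, 0.707, 0.0, 0.0]
wrist_force: [-0.2, 0.4, 0.6]
width: 0.33
finger_force: 30.0
[625.20534522  87.27159898  52.10945979] -0.05730350113845488 [-0.00351151 -0.00238663 -0.55364866]
```

```bash
python3 -m creep '0 0 0 -0.3 0;0 0 0 -0.2 0;0 0 0 -0.05 0;0 0 0 0 0;0 0 0 0 0'; python3 -m creep '1 0 0 0 0;1 0 0 0 0;1 0 0 0 0;1 0 0 0 0;1 0 0 0 0;1 0 0 0 0;1 0 0 0 0;1 0 0 0.5 0;1 0 0 0.8 0;1 0 0 0.8 0;1 0 0 0.4 0'; python3 -m creep '1 -0.449 -0.578 0 0;1 -0.449 -0.578 0 0;1 -0.449 -0.578 0 0;1 -0.449 -0.578 0 0;1 -0.449 -0.578 0 0;1 -0.449 -0.578 0 0;1 -0.449 -0.578 0 0;1 -0.449 -0.578 0 0;1 -0.449 -0.578 0 0;1 -0.449 -0.578 0 0;1 -0.449 -0.578 0 0;1 -0.449 -0.578 0 0;1 0 0 0 0;1 0 0 0 0';python3 - <<'E'
from h import *
p,y=st();print(p,y,(np.array([463.5,-121,35])-p)/30)
a=cv2.resize(get_image("side")[110:310,220:460],None,fx=2.9,fy=2.9,interpolation=cv2.INTER_CUBIC)
cv2.imwrite("pics/s5.png",a)
E
```

```text
clock: 23.18
ee_pos: [625.0, 87.3, 35.2]
ee_rot: [0.707, 0.707, 0.0, 0.0]
wrist_force: [-0.2, -0.6, 0.1]
width: 0.326
finger_force: 30.0
clock: 24.1
ee_pos: [626.6, 87.3, 113.8]
ee_rot: [0.708, 0.707, 0.002, 0.001]
wrist_force: [1.2, -0.7, 0.0]
width: 0.998
finger_force: 0.0
clock: 25.27
ee_pos: [463.0, -121.6, 110.7]
ee_rot: [0.708, 0.706, 0.0, 0.0]
wrist_force: [-0.6, 0.1, -0.6]
width: 1.0
finger_force: 0.0
[ 463.01262913 -121.63582178  110.66341624] -0.1984010609222571 [ 0.0162457   0.02119406 -2.52211387]
```

View pics/s5.png

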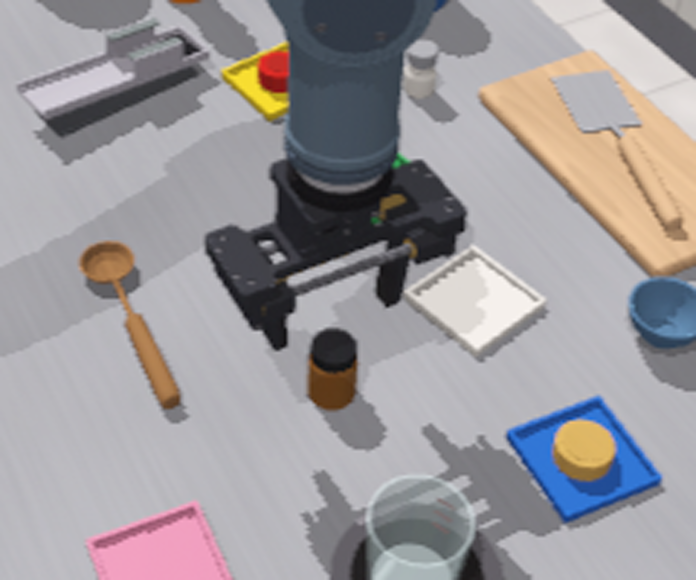

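The cap is settled in yellow and the jaws are centred over the jar (332,370). I'll descend on the jar.

```bash
python3 -m creep '1 0 0 -0.8 0;1 0 0 -0.8 0;1 0 0 -0.6 0;1 0 0 -0.38 0;1 0 0 0 0;0 0 0 0 0;0 0 0 0 0;0 0 0 0 0;0 0 0 0 0;0 0 0 0 0;0 0 0 0 0;0 0 0 0 0;0 0 0 0 0;0 0 0 0 0;0 0 0 0 0';python3 -m creep '0 0 0 0.3 0;0 0 0 0.7 0;0 0 0 0.8 0;0 0 0 0 0;0 0 0 0 0'; python3 -c "
from h import *;p,y=st();print(p,y,(np.array([630,-91,110])-p)/30)"
```

```text
clock: 26.57
ee_pos: [463.7, -120.8, 33.0]
ee_rot: [0.707, 0.707, 0.0, 0.0]
wrist_force: [0.5, 0.6, 6.2]
width: 0.469
finger_force: 30.0
clock: 26.98
ee_pos: [464.0, -120.8, 87.8]
ee_rot: [0.707, 0.707, 0.001, 0.001]
wrist_force: [0.4, 0.5, -0.4]
width: 0.465
finger_force: 30.0
[ 463.9746313  -120.78013658   87.76575241] -0.04332499111875847 [5.53417896 0.99267122 0.74114159]
```

```bash
python3 -m creep '0 0.55 0.099 0 0;0 0.55 0.099 0 0;0 0.55 0.099 0 0;0 0.55 0.099 0 0;0 0.55 0.099 0 0;0 0.55 0.099 0 0;0 0.55 0.099 0 0;0 0.55 0.099 0 0;0 0.55 0.099 0 0;0 0.55 0.099 0 0;0 0 0 -0.7 0;0 0 0 -0.45 0;0 0 0 0 0;0 0 0 0 0;0 0 0 0 0'; python3 -c "
from h import *;p,y=st();print(p,y,(np.array([630,-91,38])-p)/30)"
```

```text
clock: 28.23
ee_pos: [627.6, -91.5, 52.1]
ee_rot: [0.708, 0.707, -0.0, -0.0]
wrist_force: [0.7, -0.3, -1.4]
width: 0.469
finger_force: 30.0
[627.64299567 -91.46647927  52.12706921] -0.09059429169106052 [ 0.07856681  0.01554931 -0.47090231]
```

```bash
python3 -m creep '0 0.06 0 -0.25 0;0 0 0 -0.15 0;0 0 0 -0.05 0;0 0 0 0 0;0 0 0 0 0'; python3 -m creep '1 0 0 0 0;1 0 0 0 0;1 0 0 0 0;1 0 0 0 0;1 0 0 0 0;1 0 0 0 0;1 0 0 0.4 0;1 0 0 0.8 0;1 0 0 0.8 0;1 0 0 0.8 0;1 0 0 0.8 0;1 -0.7 0 0.3 0;1 -0.7 0 0.3 0;1 -0.7 0 0.3 0;1 -0.7 0 0.3 0;1 -0.7 0 0 0;1 -0.7 0 0 0;1 -0.7 0 0 0;1 0 0 0 0'; python3 - <<'E'
from h import *
a=get_image("side")[90:320,220:480];b=get_image("top")[100:250,130:460]
cv2.imwrite("pics/f.png",cv2.resize(a,None,fx=2.5,fy=2.5,interpolation=cv2.INTER_CUBIC))
cv2.imwrite("pics/g.png",cv2.resize(b,None,fx=2.4,fy=2.4,interpolation=cv2.INTER_CUBIC));print(st())
E
```

```text
clock: 28.65
ee_pos: [630.1, -91.1, 38.8]
ee_rot: [0.707, 0.707, -0.0, -0.0]
wrist_force: [0.7, 0.3, -0.9]
width: 0.471
finger_force: 30.0
clock: 30.23
ee_pos: [479.2, -91.4, 183.2]
ee_rot: [0.708, 0.706, -0.001, -0.001]
wrist_force: [-1.0, -0.7, -0.7]
width: 1.002
finger_force: 0.0
(array([483.24205733, -91.11239419, 183.67574008]), np.float64(-0.07504842026590035))
```

View pics/f.png

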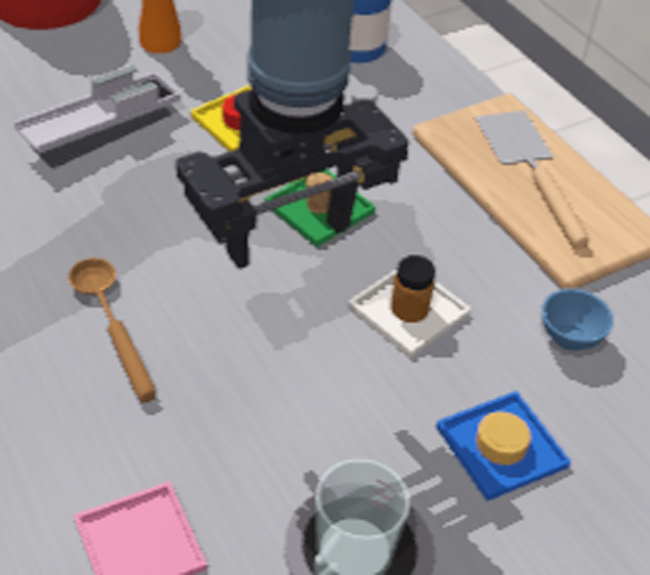

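View pics/g.png

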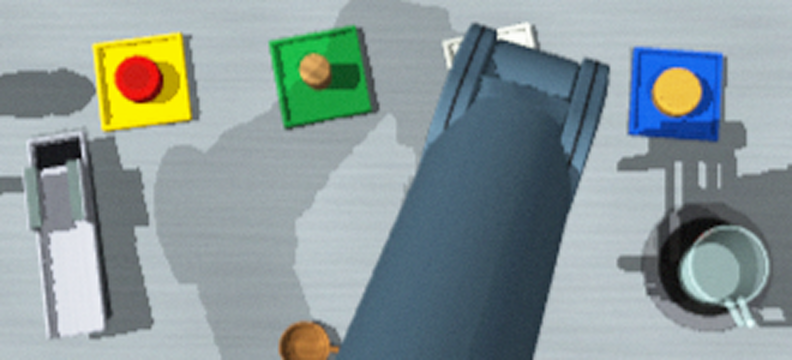

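The pictures show all four items standing in their trays: cap (138,78), cork (315,70) and lid (677,91) in the top view, and the jar upright in white (413,290) in the side view. The jug hasn't moved, so I'll hand in.

```bash
python3 -c "
from workcell import *;print(hand_in())"
```

```text
the job is handed in; nothing more can be done
None
```

I sorted all four items and handed the job in at about 30 s of the 128 s: the red cap is in the yellow tray, the gold lid in blue, the cork in green and the amber jar in white, all upright, and the jug has not moved.

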